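# Fill the test-cassette magazine

### The job

Fill the analyser's spring-loaded cassette magazine: take the two loose test cassettes from the mat and push them into the magazine one after the other, straight down past the two sprung retaining lips until each has snapped in under both lips, lying flat with its round sample well towards the blue end. Feel for the end of the push and stop there: the test strips crack if the stack is rammed onto the bottom stop with more than 25 N, so press gently and then let go. Leave the tube rack, the buffer bottle and the timer where they are.

Things in the scene. Friction and masses are not known exactly. Their poses are not given: they have to be found in the camera images.
- magazine: Magazine clamped upright in its filling stand, fixed: aluminium shaft, long along x, on a dark steel plate 160 x 100 x 12 mm on levelling screws. Inside it is 82 x 28 mm (1 mm play round a flat cassette). It holds four cassettes, two are in already. Origin: centre of the plate's underside, 4 to 18 mm above the bench; x along the shaft towards the blue latch housing (the other is black), z up.
- guide_top (a point): Centre of the mouth, 88 mm above the magazine's origin: top of the straight guides, axes as the magazine's. Only the four corners reach this high; their tops flare out at 30 degrees 9 mm up. Between them both long sides are open windows 44 mm wide (x -22 to +22 mm), sill 38 mm down, so fingers astride a cassette's middle can go down with it and open there. End housings end 2 mm lower.
- lip_level (a point): Centre of the shaft at the flat underside of the lips, 75 mm above the magazine's origin, axes as the magazine's. A cassette laid in the guides rests on the lips' 60-degree ramps, its underside 8 mm above this. Pushed down, it drives both lips out; they snap back in over it when its top has passed this level (15 mm of push). A held top cassette has its top face here.
- lip_blue (a joint): Sprung steel retaining lip at the short end by the blue housing (m): 0 = fully in, standing 3.5 mm over the end of a centred cassette; grows to 0.006 as it is pushed outwards. Spring 3 N at 0, rising 0.6 N per mm. Driving both lips out over their ramps takes a push of about 7 to 11 N.
- lip_black (a joint): The same lip at the black end: 0 = fully in, grows to 0.006 as it is pushed outwards.
- follower: Orange plate under the stack, sprung up with 10 N (two in) to 13 N (four in). Origin 5 mm below its upper face. The third cassette snaps in at a push of about 12 N, with 7 mm of spring travel to spare; the last at about 14 N, and there the stack goes solid within half a millimetre of the snap and the force climbs steeply: 17 to 19 N is enough. More than 25 N on it cracks the strips.
- cassette_a: Loose white plastic test cassette 80 x 26 x 7 mm, 16 to 30 g, lying flat on the mat. Origin: centre of its underside; x along its length towards the round dark sample well, z up. The other end has a purple stripe. To be loaded (either one first).
- cassette_a_well (a point): Centre of the sample well of cassette_a, on the upper face, 24 mm from the middle along its x.
- cassette_b: Second loose test cassette, the same in every way.
- cassette_b_well (a point): Centre of the sample well of cassette_b, on the upper face, 24 mm from the middle along its x.
- loaded_1: Lower of the two cassettes already in the magazine, the same kind, well towards the blue end. Origin: centre of its underside.
- loaded_2: Upper of the two cassettes already in the magazine, held under the lips. Origin: centre of its underside.
- mat: Grey-green silicone mat, 130 x 190 x 3 mm, fixed on the bench, on which the two cassettes lie. Origin: centre of its underside.
- tube_rack: Green rack, 66 x 200 mm, 93 mm high, with purple-capped blood tubes. Leave alone. Origin: centre of its underside.
- buffer_bottle: Small white bottle with an orange cap, 32 mm across, 75 mm high. Leave alone. Origin: centre of its underside.
- timer: White square bench timer, 62 x 62 x 20 mm, lying flat. Leave alone. Origin: centre of its underside.

How it is judged:
By the outcome, as a careful person would: the job done as asked, in the order asked, and still so for the second after the job is handed in, with the robot touching nothing.
It also fails if it takes over 58 s, if anything falls off the work surface, if the arm or the gripper's body presses on something with over 40 N, if the wrist force passes 120 N, or if a joint passes its speed limit or range.

### The arm

A 6-joint arm with a two-finger parallel gripper is mounted at the origin on the work surface. World frame = base frame: x ahead of the robot, y to its left, z up, the work surface at z = 0. Lengths are in m, angles in rad, forces in N, time in s.
With the tool pointing down it reaches from about 0.325 to 0.775 m from the base axis. Payload 5.5 kg.
Tool frame: the origin (TCP) lies between the finger pads; the fingertips stand 8 mm ahead of it and the grasp point (between the pads) lies 11 mm behind it (tcp_to_tips is the distance from the TCP to the fingertips, in m); z points along the fingers, y is the line along which they close (so a half turn about z gives the same grasp; the last joint's range is limited). The gripper opens to 88 mm and grips with 3 to 60 N. Pads are 20 mm wide; open, the fingers measure 115 mm over their backs; the gripper's body (75 mm by 178 mm) begins 61 mm behind the grasp point.
Start: joints at [1.126, 0.091, 1.231, -0, 1.82, -0.057], TCP at [0.227, 0.555, 0.231] pointing down, gripper open.
Joint ranges: [-2.87, 2.87], [-0.86, 2.18], [0.17, 2.46], [-1.51, 4.65], [0.06, 2.69], [-2.65, 2.65]. Speed limits (rad/s): [2.57, 2.57, 3.01, 3.14, 3.14, 3.14].

### API

Orientations are given as a unit quaternion [w, x, y, z].
In Python, from bench import * gives the robot as it stands. Calls block until the motion is done:
- move_to(position, orientation): joint-space move of the TCP to a pose.
- move_l(position, speed=0.15, orientation=None): straight line of the TCP; orientation=None keeps the orientation; speed is the mean speed in m/s.
- movej(angles): joint-space move.
- gripper_open() and close(): open the fingers fully, or close them until they stop; the grip force is fixed at half the most.
- hold(seconds).
- inverse_kinematics(position, orientation): joint angles nearest the present ones, or None.
- state(): the state.
- get_image(name): name is "scene" or "top" or "wrist"; returns a dict with "frame" (480x640x3 uint8, blue, green, red), "depth" (480x640 float32, m along the optical axis (not along the pixel's ray), 0 where there is no reading), "camera_matrix" (3x3 intrinsics, pixels), "view" (4x4, takes a point from world to camera coordinates). Camera axes: x right, y up, looking along -z (the intrinsics and any distortion apply to the point x, -y, -z); pixel columns grow to the right and rows downward; lengths in m; the calibration is good to about 2 mm. A picture is of the moment at which its call begins.
A pose or a line that the arm cannot do raises IKError and nothing moves.
- job_done(): hands the job in; it is judged then, once.
The state is a dict: "time": time; "joint_pos": joint angles; "dq": joint speeds; "joint_torque": joint torques, N m; "ee_pos": TCP position; "ee_rot": TCP orientation; "ft_force": force on the tool from outside, world axes, zero at the start; "moment": the same for the moment, N m; "finger_gap": finger opening in m; "finger_force": force on a finger pad.
Only numpy, scipy, OpenCV 4.12 (cv2) and the standard library are available. Lean on these libraries where they do the work, as an engineer would, in place of code of your own. Each camera call takes 0.05 s, during which the arm holds its last target. There are 200 camera calls.

## Working session

There is one attempt and no reset: what is moved stays moved. The work goes in short steps, each a Python script; the robot and the scene stay as the last script left them, time stands still between calls to the robot, and variables do not carry over. Pictures are saved under pics/ and viewed, at most 10 in all, crops included, and the job is handed in when it is done.

```bash
ls; mkdir -p pics; python3 - <<'E'
from bench import *
import cv2,numpy as np
for n in("scene","top"):
    d=get_image(n); cv2.imwrite(f"pics/{n}0.png",d["frame"]); np.savez(f"{n}0.npz",**d)
    print(n,d["camera_matrix"].tolist(),d["view"].round(3).tolist(),d.keys())
s=state();print(s)
E
```

```text
pics
scene [[475.17455023459564, 0.0, 318.27095192774135], [0.0, 475.17455023459564, 236.8749308674981], [0.0, 0.0, 1.0]] [[0.451, 0.892, -0.007, -0.254], [-0.707, 0.363, 0.607, 0.357], [0.544, -0.268, 0.795, -1.079], [0.0, 0.0, 0.0, 1.0]] dict_keys(['frame', 'depth', 'camera_matrix', 'view'])
top [[452.55773632655325, 0.0, 322.18120651654476], [0.0, 452.55773632655325, 234.64710897176343], [0.0, 0.0, 1.0]] [[0.028, -0.999, -0.019, 0.012], [0.998, 0.027, 0.05, -0.573], [-0.05, -0.02, 0.999, -0.833], [0.0, 0.0, 0.0, 1.0]] dict_keys(['frame', 'depth', 'camera_matrix', 'view'])
{'time': 0.1, 'joint_pos': array([ 1.12631799e+00,  9.17717443e-02,  1.23177156e+00,  4.35020343e-06,
        1.81978005e+00, -5.66896003e-02]), 'dq': array([ 0.00124979, -0.00155939, -0.00245426, -0.00037588,  0.00042615,
        0.00123584]), 'joint_torque': array([ 1.56713180e-03, -4.47853231e+01, -4.07571781e+01,  7.00565404e-02,
        2.83567625e-02, -7.56386748e-05]), 'ee_pos': array([0.22677246, 0.55522516, 0.22962357]), 'ee_rot': array([-2.16624014e-04,  1.92681142e-01,  9.81261040e-01, -8.37803359e-04]), 'ft_force': array([-0.17785448,  0.58425049, -0.54769664]), 'moment': array([-0.04510989, -0.08928863,  0.00599367]), 'finger_force': 0.0, 'finger_gap': 0.08787823557477947}
```

View pics/top0.png

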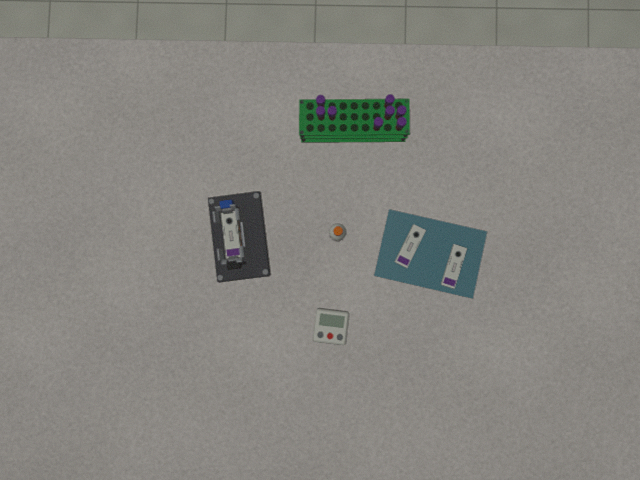

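View pics/scene0.png

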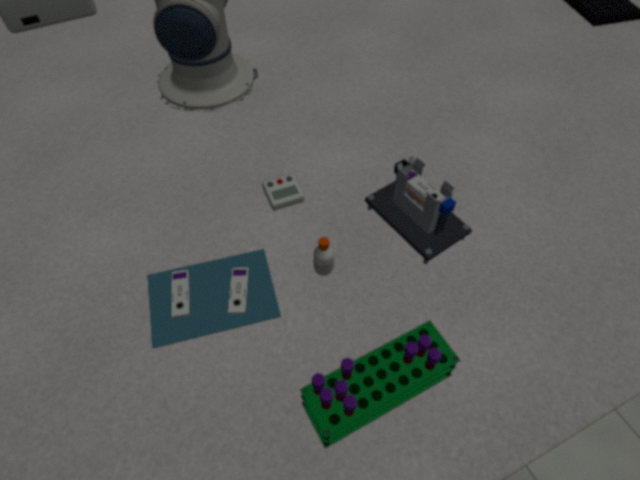

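Top view: cassette A has its well at (416,234) and stripe at (404,261). Cassette B has its well at (458,254) and stripe at (450,282). The magazine's blue end is at (227,205), its black end at (235,265), and the plate screws are at (211,201), (257,195), (266,271) and (219,278). The bottle is at (337,232) and the rack is well clear.

```bash
cat > h.py <<'E'
import numpy as np,cv2
from scipy.spatial.transform import Rotation as Ro
def world(d,u,v,z=None):
    """pixel -> world using plane height z, or depth if None"""
    K,V=d["camera_matrix"],d["view"]; Rt=V[:3,:3].T; c=-Rt@V[:3,3]
    r=Rt@np.array([(u-K[0,2])/K[0,0],-(v-K[1,2])/K[1,1],-1.])
    if z is None: return c+r*d["depth"][int(round(v)),int(round(u))]
    return c+r*(z-c[2])/r[2]
def quat(yaw):
    """tool down, tool x at yaw"""
    c,s=np.cos(yaw),np.sin(yaw)
    q=Ro.from_matrix(np.array([[c,s,0],[s,-c,0],[0,0,-1]])).as_quat()
    return np.array([q[3],q[0],q[1],q[2]])
def rect(d,mask,z):
    """largest contour -> min area rect in the world at plane z"""
    cs,_=cv2.findContours(mask.astype(np.uint8),cv2.RETR_EXTERNAL,cv2.CHAIN_APPROX_NONE)
    out=[]
    for c in cs:
        if cv2.contourArea(c)<80: continue
        P=np.array([world(d,*p,z)[:2] for p in c[:,0]],np.float32)
        out.append((cv2.minAreaRect(P*1000),c[:,0].mean(0)))
    return out
E
python3 - <<'E'
from h import *
d=dict(np.load("top0.npz"))
P=lambda u,v,z=None:world(d,u,v,z).round(4)
print("mat",P(440,240),"bench",P(300,300))
for w,s in(((416,234),(404,261)),((458,254),(450,282))): print(P(*w,.01),P(*s,.01),P(*w))
for p in((211,201),(257,195),(266,271),(219,278)):print("screw",P(*p),P(*p,.022))
for p in((227,205),(235,265),(232,234),(252,230)):print("mag",P(*p),)
f=d["frame"].astype(int); m=(f.min(2)>120)
m[:,:380]=0;m[:200]=0;m[300:]=0;m[:,490:]=0
m=cv2.morphologyEx(m.astype(np.uint8),cv2.MORPH_CLOSE,np.ones((5,5)))
for r in rect(d,m,.01):print(r)
# point cloud of the magazine top
pts=[]
for v in range(180,295):
  for u in range(195,285):
    p=world(d,u,v); 
    if np.isfinite(p).all(): pts.append(p)
pts=np.array(pts); 
print(np.histogram(pts[:,2],bins=np.arange(0,.13,.004)))
m=(pts[:,2]>.012)&(pts[:,2]<.035); print("plate",cv2.minAreaRect((pts[m,:2]*1000).astype(np.float32)),np.median(pts[m,2]))
E
```

```text
mat [ 0.5687 -0.1944  0.0043] bench [ 0.4481  0.0666 -0.0005]
[ 0.5785 -0.1481  0.01  ] [ 0.5273 -0.1266  0.01  ] [ 0.5785 -0.148   0.0103]
[ 0.5432 -0.2269  0.01  ] [ 0.4906 -0.2127  0.01  ] [ 0.5432 -0.2269  0.0099]
screw [0.6284 0.235  0.0309] [0.6295 0.2374 0.022 ]
screw [0.642  0.1504 0.0288] [0.6429 0.1515 0.022 ]
screw [0.5302 0.0108 0.8609] [0.5018 0.1298 0.022 ]
screw [0.4869 0.2145 0.0314] [0.4864 0.2168 0.022 ]
mag [0.6141 0.1889 0.0997]
mag [0.513  0.1712 0.1008]
mag [0.5655 0.1803 0.0915]
mag [0.5768 0.1576 0.0275]
(((520.854736328125, -219.29183959960938), (25.28313636779785, 78.21762084960938), 73.49095153808594), array([452.384, 268.16 ]))
(((556.6710815429688, -137.29148864746094), (24.187294006347656, 79.05972290039062), 64.68043518066406), array([408.26271186, 247.86440678]))
(((550.69873046875, -183.38760375976562), (185.5992431640625, 204.921630859375), 1.450240135192871), array([438.36873156, 250.06932153]))
(array([2478,   10,    0,    0,    9,   97, 2026,  782,   43,   23,   22,
         28,   21,   26,   25,   27,   50,   11,   18,   26,   32,   68,
        552,  110,  137,  195,  102,  156,   40,    0,    0,    0]), array([0.   , 0.004, 0.008, 0.012, 0.016, 0.02 , 0.024, 0.028, 0.032,
       0.036, 0.04 , 0.044, 0.048, 0.052, 0.056, 0.06 , 0.064, 0.068,
       0.072, 0.076, 0.08 , 0.084, 0.088, 0.092, 0.096, 0.1  , 0.104,
       0.108, 0.112, 0.116, 0.12 , 0.124, 0.128]))
plate ((565.348388671875, 182.31118774414062), (160.25563049316406, 100.78227233886719), 8.919230461120605) 0.027050561722453903
```

```bash
python3 - <<'E'
from bench import *
from h import *
d=dict(np.load("top0.npz"))
# plate level?
pts=np.array([world(d,u,v) for v in range(180,295) for u in range(195,285)])
m=(pts[:,2]>.02)&(pts[:,2]<.03); A=np.c_[pts[m,:2]-[.565,.182],np.ones(m.sum())]
print("plate fit",np.linalg.lstsq(A,pts[m,2],rcond=None)[0])
for k in (0,np.pi):
  for n,p,y in(("A",(.5567,-.1373,.15),-25.3),("B",(.5209,-.2193,.15),-16.5),("M",(.5653,.1823,.2),8.9)):
    q=inverse_kinematics(list(p),quat(np.radians(y)+k)); print(k,n,None if q is None else np.round(q,2))
k=np.pi
move_to([.565,.182,.25],quat(np.radians(8.9)+k))
d=get_image("wrist"); cv2.imwrite("pics/w_m.png",d["frame"]); np.savez("w_m.npz",**d)
move_to([.54,-.178,.22],quat(np.radians(-20)+k))
d=get_image("wrist"); cv2.imwrite("pics/w_a.png",d["frame"]); np.savez("w_a.npz",**d)
print(state()["time"],state()["ft_force"],d["view"].round(3).tolist())
E
```

```text
plate fit [-0.00013695  0.00060094  0.02689047]
0 A [-0.3   0.02  1.45 -0.    1.67  1.71]
0 B [-0.46 -0.    1.47 -0.    1.67  1.4 ]
0 M [ 0.25  0.07  1.31 -0.    1.76  1.67]
3.141592653589793 A [-0.3   0.02  1.45 -0.    1.67 -1.43]
3.141592653589793 B [-0.46 -0.    1.47 -0.    1.67 -1.74]
3.141592653589793 M [ 0.25  0.07  1.31 -0.    1.76 -1.47]
3.3917 [ 0.24761897 -0.38996037 -0.5709374 ] [[0.34, 0.94, 0.001, -0.018], [-0.905, 0.328, -0.27, 0.576], [-0.254, 0.091, 0.963, -0.229], [0.0, 0.0, 0.0, 1.0]]
```

View pics/w_m.png

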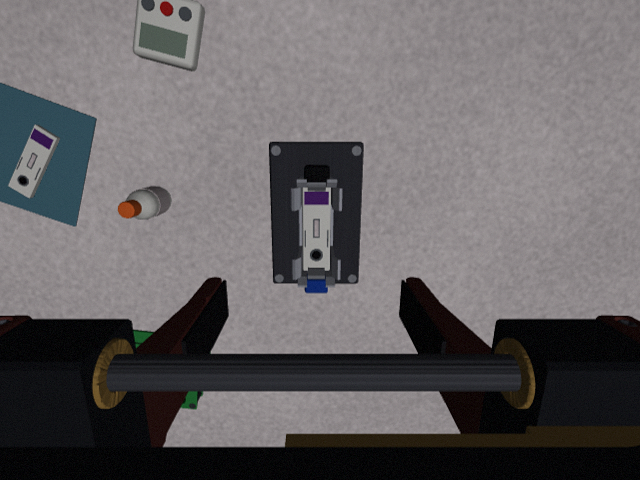

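View pics/w_a.png

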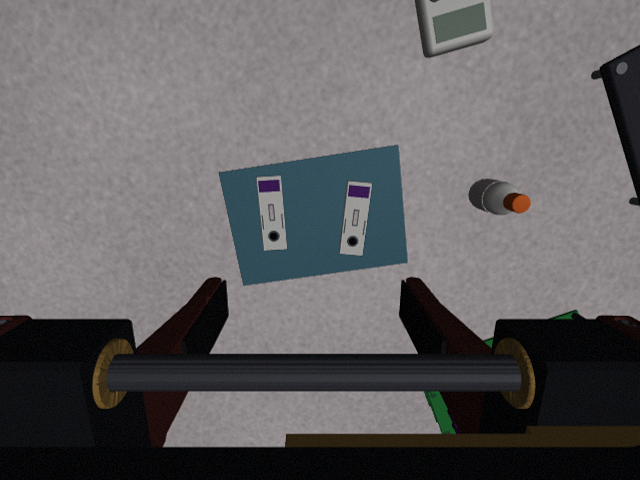

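The wrist views show the magazine's loaded cassette centred at about (316,228) px, well towards blue at (316,285). Cassette B is at (272,213) with its well at (273,236), and cassette A is at (356,218) with its well at (352,241).

```bash
python3 - <<'E'
from h import *
def cas(fn,roi,z,thr=110):
    d=dict(np.load(fn)); f=d["frame"].astype(int); b,g,r=f[...,0],f[...,1],f[...,2]
    m=((f.min(2)>thr)|((r>g+25)&(b>g+25))).astype(np.uint8)
    k=np.zeros_like(m);k[roi[1]:roi[3],roi[0]:roi[2]]=1
    m=cv2.morphologyEx(m*k,cv2.MORPH_CLOSE,np.ones((7,7)))
    for r,c in rect(d,m,z):print(fn,np.round(r[0],1),np.round(r[1],1),round(r[2],2),c.round())
    return d
d=cas("w_a.npz",(245,170,385,262),.01)
for w,s in(((352,241),(359,191)),((273.5,236),(268.5,186))):
    a,b=world(d,*w,.01),world(d,*s,.01);print(a.round(4),np.degrees(np.arctan2(*(a-b)[1::-1])), world(d,*w))
d=cas("w_m.npz",(303,188,330,272),.0905,120)
P=np.array([world(d,*p,.027)[:2] for p in((276,151),(357,151),(351,279),(279,279))])
print("screws",P.round(4),P.mean(0)); 
w,s=world(d,316,255,.0905),world(d,316.5,198,.0905);print(w,s,np.degrees(np.arctan2(*(w-s)[1::-1])))
print("blue/black",world(d,316,286),world(d,316.5,172))
# cloud of plate
pts=np.array([world(d,u,v) for v in range(135,290) for u in range(262,370)])
m=(pts[:,2]>.02)&(pts[:,2]<.034);print("plate",np.median(pts[m,2]),cv2.minAreaRect((pts[m,:2]*1000).astype(np.float32)))
m=(abs(pts[:,0]-.565)<.03)&(abs(pts[:,1]-.182)<.01);print("top",np.median(pts[m,2]))
m=(pts[:,2]>.1);print("corners",pts[m,2].max(),cv2.minAreaRect((pts[m,:2]*1000).astype(np.float32)))
# side by side enlargement
i=d["frame"][130:300,255:375];cv2.imwrite("pics/w_m_crop.png",cv2.resize(i,None,fx=3.5,fy=3.5,interpolation=2)[:600])
E
```

```text
w_a.npz [ 555.5 -134.3] [25.2 79.6] 64.85 [355. 218.]
w_a.npz [ 519.7 -216.3] [25.4 79.5] 73.61 [272. 213.]
[ 0.5774 -0.145   0.01  ] -25.877055757147282 [ 0.57683733 -0.14498892  0.01207784]
[ 0.543  -0.2236  0.01  ] -16.11525247084435 [ 0.54252852 -0.22318849  0.01223936]
w_m.npz [564.3 185.9] [78.9 24.9] 9.67 [316. 228.]
screws [[0.5007 0.1337]
 [0.4874 0.2182]
 [0.6304 0.2386]
 [0.6435 0.1556]] [0.5655     0.18654385]
[0.58811076 0.18998333 0.0905    ] [0.53433664 0.18184183 0.0905    ] 8.609308817360622
blue/black [0.61498449 0.19419607 0.10147304] [0.51055684 0.17790926 0.10329496]
plate 0.028920126967557636 ((563.4158935546875, 186.10653686523438), (158.47743225097656, 100.20407104492188), 8.944644927978516)
top 0.09204541553690168
corners 0.4054570992051503 ((554.090087890625, 184.6567840576172), (129.07666015625, 43.2601203918457), 8.859884262084961)
```

View pics/w_m_crop.png

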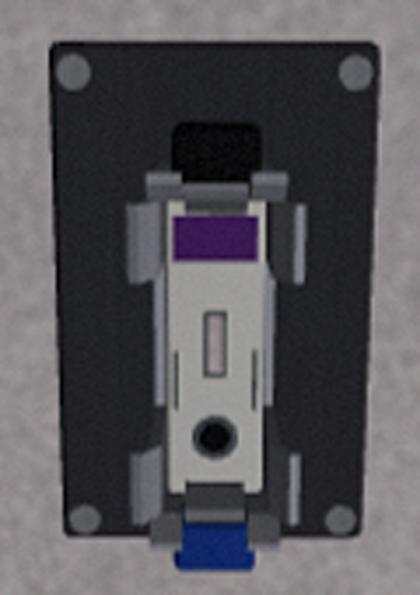

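The crop confirms the loaded cassette sits under both lips, well towards blue, with its middle at about (215,345) in the crop. The top and wrist views differ by about 3 mm. I'll pick A first and use the held cassette, which is centred by the fingers, to remove the wrist camera's bias.

```bash
cat >> h.py <<'E'
def pick(x,y,yawdeg):
    from bench import move_to,move_l,close,state,gripper_open
    q=quat(np.radians(yawdeg)+np.pi)
    gripper_open()
    move_to([x,y,.07],q); move_l([x,y,.0127],.08); f=state()["ft_force"]
    close(); s=state(); print("grip gap",s["finger_gap"],s["finger_force"],"ft",f.round(2),s["ft_force"].round(2),s["ee_pos"].round(4))
    move_l([x,y,.18],.2); s=state(); print("lifted",s["finger_gap"],s["ft_force"].round(2),s["time"])
E
python3 - <<'E'
from bench import *
from h import *
q=quat(np.radians(8.9)+np.pi); ex=np.array([np.cos(np.radians(8.9)),np.sin(np.radians(8.9)),0])
pm=np.array([.565,.184,0])
move_to(list(pm+ex*.05+[0,0,.16]),q)
d=get_image("wrist"); s=state(); np.savez("w_m2.npz",ee=s["ee_pos"],**d); cv2.imwrite("pics/w_m2.png",d["frame"])
pick(.556,-.1355,-25.3)
move_to(list(pm+[0,0,.20]),q)
d=get_image("wrist"); s=state(); np.savez("w_h.npz",ee=s["ee_pos"],**d); cv2.imwrite("pics/w_h.png",d["frame"])
print(s["time"],s["ee_pos"])
cv2.imwrite("pics/pair.png",np.hstack([np.load("w_m2.npz")["frame"][60:420,120:520],d["frame"][60:420,120:520]]))
E
```

```text
grip gap 0.025218614902341268 29.999986588954926 ft [ 0.24  0.04 -0.6 ] [-0.85 -0.1  -0.63] [ 0.556  -0.1355  0.0127]
lifted 0.02592075527514261 [-0.56  0.65 -0.16] 9.2167
10.4833 [0.56527493 0.18263341 0.19968524]
```

View pics/pair.png

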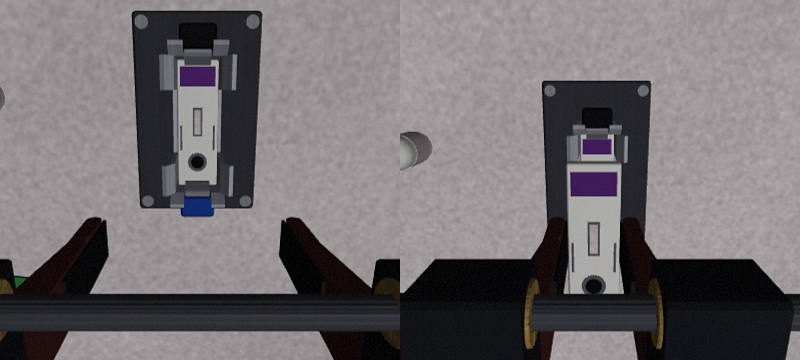

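```bash
python3 - <<'E'
from h import *
yaw=np.radians(8.9); ex=np.array([np.cos(yaw),np.sin(yaw)]); ey=np.array([-ex[1],ex[0]])
def prof(fn,rows,c0,c1,z,name):
    d=dict(np.load(fn)); f=d["frame"].astype(int); b,g,r=f[...,0],f[...,1],f[...,2]
    m=((f.min(2)>115)|((r>g+20)&(b>g+20))); ee=d["ee"]
    L=[]
    for v in rows:
        u=np.where(m[v,c0:c1])[0]+c0
        if len(u)<10: continue
        a,b_=world(d,u[0]-.5,v,z)[:2]-ee[:2],world(d,u[-1]+.5,v,z)[:2]-ee[:2]
        L.append((a@ey,b_@ey,(a+b_)@ex/2,(a+b_)@ey/2))
    L=np.array(L); print(name,"width",np.median(abs(L[:,0]-L[:,1])),"x range",L[:,2].min(),L[:,2].max(),"mid y",np.median(L[:,3]),"slope deg",np.degrees(np.polyfit(L[:,2],L[:,3],1)[0]), "ee",ee)
    return d
d=prof("w_h.npz",range(225,270),283,343,.1997-.0027,"held")
e=prof("w_m2.npz",range(122,243),293,342,.0905,"loaded2")
# stripe-end edge of the held, along column 313
for fn,dd,u,z,r in(("held",d,313,.197,(205,240)),("loaded",e,318,.0905,(95,135))):
    print(fn,[(v,dd["frame"][v,u-12:u+12].mean(0).astype(int).tolist()) for v in range(*r,1)])
def loc(dd,u,v,z): p=world(dd,u,v,z)[:2]-dd["ee"][:2]; return (p@ex).round(4),(p@ey).round(4)
print("held well",loc(d,120+594-400,60+286,.197),"stripe centre",loc(d,120+594-400,60+184,.197))
print("loaded well",loc(e,120+197.5,60+162,.0905),"stripe c",loc(e,120+198,60+76,.0905))
E
```

```text
held width 0.025434452929086408 x range -0.03982328519465842 -0.01805573555570693 mid y 0.0013035282996334727 slope deg 0.7731519186330995 ee [0.56527493 0.18263341 0.19968524]
loaded2 width 0.029884291788739893 x range -0.08965973607204611 -0.013111497663017653 mid y 0.0035792626267061286 slope deg 0.047211165740628676 ee [0.61484215 0.19037391 0.16053875]
held [(205, [95, 37, 70]), (206, [93, 36, 68]), (207, [94, 37, 69]), (208, [94, 37, 69]), (209, [95, 37, 70]), (210, [94, 37, 69]), (211, [94, 36, 69]), (212, [94, 36, 68]), (213, [89, 29, 63]), (214, [131, 117, 124]), (215, [171, 177, 176]), (216, [168, 171, 172]), (217, [167, 170, 170]), (218, [167, 170, 171]), (219, [170, 173, 173]), (220, [151, 153, 154]), (221, [92, 94, 94]), (222, [58, 59, 59]), (223, [91, 93, 93]), (224, [134, 136, 137]), (225, [157, 160, 160]), (226, [169, 172, 173]), (227, [168, 170, 171]), (228, [168, 170, 171]), (229, [168, 171, 172]), (230, [170, 174, 174]), (231, [155, 150, 155]), (232, [111, 70, 94]), (233, [86, 22, 58]), (234, [88, 26, 61]), (235, [88, 27, 61]), (236, [88, 27, 62]), (237, [88, 27, 6
[... 407 characters left out ...]
112, [101, 95, 95]), (113, [88, 84, 82]), (114, [89, 84, 82]), (115, [87, 83, 81]), (116, [76, 72, 71]), (117, [65, 62, 61]), (118, [65, 62, 61]), (119, [64, 60, 59]), (120, [65, 61, 61]), (121, [66, 63, 62]), (122, [68, 64, 63]), (123, [64, 60, 59]), (124, [74, 72, 71]), (125, [119, 112, 117]), (126, [129, 106, 120]), (127, [85, 22, 57]), (128, [88, 27, 61]), (129, [88, 29, 62]), (130, [88, 29, 62]), (131, [89, 29, 63]), (132, [88, 29, 62]), (133, [88, 28, 62]), (134, [89, 29, 63])]
held well (np.float64(0.0241), np.float64(0.0015)) stripe centre (np.float64(-0.0306), np.float64(0.0015))
loaded well (np.float64(-0.0269), np.float64(0.0039)) stripe c (np.float64(-0.0814), np.float64(0.0041))
```

```bash
python3 - <<'E'
from bench import *
from h import *
q=quat(np.radians(8.9)+np.pi)
x,y=.5643,.1844
move_to([x,y,.16],q); move_l([x,y,.126],.1); hold(.3)
d=get_image("wrist"); s=state(); np.savez("w_c.npz",ee=s["ee_pos"],**d)
print(s["time"],s["ee_pos"],s["ee_rot"],q,s["ft_force"])
cv2.imwrite("pics/w_c.png",cv2.resize(d["frame"][170:360,220:410],None,fx=3.1,fy=3.1,interpolation=2))
E
```

```text
11.6083 [0.56453013 0.18445015 0.12657289] [ 4.26983735e-04 -7.75999680e-02  9.96984482e-01  7.69130990e-05] [ 0.         -0.07758909  0.99698542  0.        ] [-0.26927814  0.55196154 -0.01828496]
```

View pics/w_c.png

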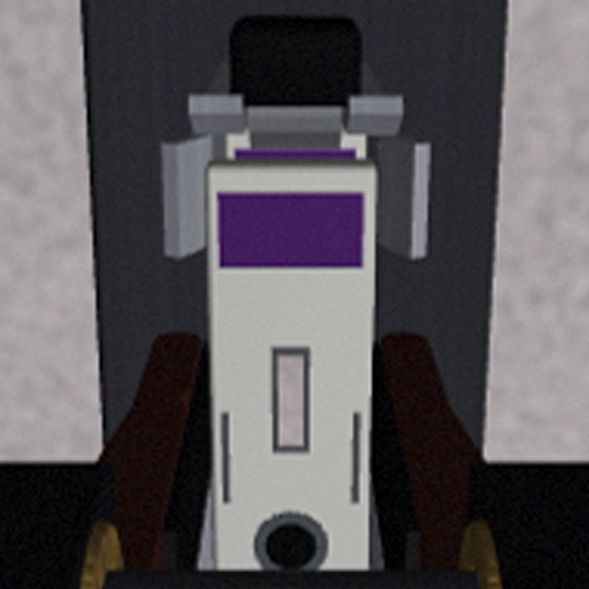

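The crop shows the held cassette midline at column 293 against a guide midline of about 296, so roughly 0.4 mm to shift towards +y. Yaw agrees. I'll descend while watching the forces.

```bash
cat >> h.py <<'E'
def down(p,z1,step,fmax,speed=.03,fxy=8,every=1,fb=0.):
    """step the TCP down to z1; stop at fz>fmax or a large side force"""
    from bench import move_l,state
    p=np.array(p,float); n=0; log=[]
    while p[2]>z1+1e-6:
        p[2]=max(z1,p[2]-step); move_l(list(p),speed); s=state(); f=s["ft_force"]; n+=1
        log.append((round(s["ee_pos"][2]*1e3,2),*f.round(1)))
        if f[2]-fb>fmax or np.hypot(*f[:2])>fxy: print("stop"); break
    for l in log[::every]+[log[-1]]: print(*l)
    print("gap",s["finger_gap"],"ee",s["ee_pos"].round(4),"t",s["time"]); return p
E
python3 - <<'E'
from bench import *
from h import *
p=[.5643-.0004*.155,.1844+.0004*.988,.126]
down(p,.108,.001,6,fxy=5)
hold(.2);print(state()["ft_force"],state()["moment"],state()["ee_pos"])
E
```

```text
124.88 -0.1 0.5 0.5
123.85 -0.3 0.6 -0.3
122.87 -0.6 0.0 -0.6
121.9 -0.8 -0.1 -0.4
120.87 -0.2 -0.4 -0.0
119.87 0.3 -0.5 0.3
118.87 0.2 0.0 0.3
117.91 -0.1 -0.3 -0.8
116.89 -0.7 -0.0 -0.6
115.88 0.1 -1.1 -0.7
114.92 0.0 0.1 -0.2
113.89 0.1 -0.1 -1.1
112.9 -0.4 -1.0 -1.4
111.9 -0.1 -0.2 -0.7
110.87 0.5 -0.7 0.6
109.88 0.6 1.2 -0.1
108.91 0.2 -0.8 -0.0
108.17 0.7 -0.3 -0.8
108.17 0.7 -0.3 -0.8
gap 0.025532765586117074 ee [0.5644 0.1848 0.1082] t 16.1083
[ 1.43916247 -0.45925352  1.48272443] [ 0.0972421  -0.21171005 -0.0205352 ] [0.5643777  0.18483965 0.10811145]
```

```bash
python3 - <<'E'
from bench import *
from h import *
p=[.5643-.0004*.155,.1844+.0004*.988,.108]
p=down(p,.096,.002,16,fxy=10)
if p[2]<.0961: down(p,.092,.001,16,fxy=10)
E
```

```text
106.86 0.3 0.4 3.3
105.44 1.0 -0.5 6.5
103.83 0.8 0.0 7.6
102.05 0.6 0.4 8.1
100.05 1.8 1.5 6.8
98.55 -0.2 -0.4 9.7
98.55 -0.2 -0.4 9.7
gap 0.025801102690439722 ee [0.5654 0.1851 0.0985] t 17.8083
97.84 -0.5 0.4 10.6
96.99 0.1 0.3 10.7
96.05 -0.7 -0.2 11.6
95.13 -0.3 0.1 12.0
95.13 -0.3 0.1 12.0
gap 0.025408023610015613 ee [0.5654 0.1851 0.0951] t 18.8083
```

```bash
python3 - <<'E'
from bench import *
from h import *
p=[.5643-.0004*.155,.1844+.0004*.988,.092]
down(p,.0875,.0005,15.5,fxy=10)
E
```

```text
94.7 -1.5 -0.8 12.3
94.24 -0.9 -0.8 12.3
93.76 -0.4 0.5 12.6
92.72 -1.1 -0.2 11.3
92.19 -0.7 0.2 10.7
91.73 0.1 -0.0 10.6
91.26 -0.3 -0.4 11.3
90.75 -0.5 -0.2 10.3
90.31 -0.3 0.2 11.2
90.31 -0.3 0.2 11.2
gap 0.025444416712190533 ee [0.5654 0.1851 0.0903] t 21.0583
```

Snapped at about 12.6 N, then the force dropped to the spring force alone. Next: release, check, and pick B.

```bash
python3 - <<'E'
from bench import *
from h import *
q=quat(np.radians(8.9)+np.pi)
x,y=.5654,.1850
gripper_open(); move_l([x,y,.16],.15)
move_l([x+.05,y+.008,.16],.2); hold(.15)
d=get_image("wrist"); s=state(); np.savez("w_m3.npz",ee=s["ee_pos"],**d)
a=np.load("w_m2.npz")["frame"]
cv2.imwrite("pics/m3.png",np.hstack([cv2.resize(i[60:290,230:410],None,fx=2.2,fy=2.2,interpolation=2) for i in(a,d["frame"])]))
pick(.5202,-.2175,-16.4)
E
```

```text
grip gap 0.025489655767318008 29.999990165233612 ft [0.15 0.52 0.83] [-0.1   0.46 -0.76] [ 0.5202 -0.2175  0.0127]
lifted 0.025218612303217827 [ 0.27  0.68 -1.1 ] 27.9833
```

View pics/m3.png

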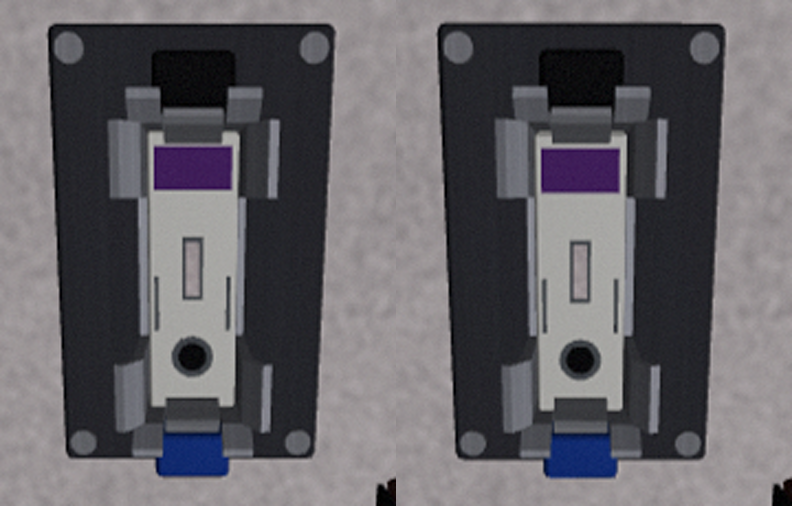

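Both panels show the top cassette at the same level with both lips over its ends and the well at (580,360) towards blue, so the third is in. Now B: I'll compare its stripe position in the hand with A's at the same pose.

```bash
python3 - <<'E'
from bench import *
from h import *
q=quat(np.radians(8.9)+np.pi)
yaw=np.radians(8.9); ex=np.array([np.cos(yaw),np.sin(yaw)]); ey=np.array([-ex[1],ex[0]])
x,y=.5648,.1848
move_to([x,y,.15],q); move_l([x,y,.126],.1); hold(.2)
d=get_image("wrist"); s=state(); np.savez("w_d.npz",ee=s["ee_pos"],**d)
for fn in("w_c.npz","w_d.npz"):
    d=dict(np.load(fn)); f=d["frame"].astype(int); m=((f[...,2]>f[...,1]+20)&(f[...,0]>f[...,1]+20)).astype(np.uint8)
    m[:225]=0;m[262:]=0;m[:,:280]=0;m[:,350:]=0
    c=max(cv2.findContours(m,0,1)[0],key=cv2.contourArea)
    r=cv2.minAreaRect(np.array([(lambda w:(w@ex*1e3,w@ey*1e3))(world(d,*p,d["ee"][2]-.0027)[:2]-d["ee"][:2]) for p in c[:,0]],np.float32)); print(fn,r,d["ee"])
print(s["time"])
E
```

```text
w_c.npz ((-30.606897354125977, 0.7918014526367188), (11.33565902709961, 21.965808868408203), 0.023343820124864578) [0.56453013 0.18445015 0.12657289]
w_d.npz ((-30.701629638671875, 0.6660404205322266), (11.32407283782959, 21.95237922668457), 0.010435698553919792) [0.56511336 0.18485374 0.1267348 ]
30.125
```

```bash
python3 - <<'E'
from bench import *
from h import *
p=[.5648,.1848,.126]
p=down(p,.109,.004,6,fxy=5)
if p[2]<.1091:
    p=down(p,.097,.0015,15,fxy=10)
    if p[2]<.0971: down(p,.0895,.0005,17.2,fxy=10)
E
```

```text
121.65 -0.1 0.1 -0.1
117.58 -0.3 -0.1 -0.7
113.6 -0.2 0.7 -0.7
109.66 -0.2 -0.2 -0.6
109.01 1.3 -0.0 -0.0
109.01 1.3 -0.0 -0.0
gap 0.025406829977072012 ee [0.5648 0.1848 0.109 ] t 31.5083
107.7 -0.8 0.0 0.9
106.86 -1.2 -0.3 5.4
105.81 0.4 0.6 6.9
104.76 -1.8 -0.2 7.5
103.67 -2.1 0.3 9.8
102.48 -2.1 0.3 11.1
100.45 -1.4 -0.1 7.8
99.64 -3.5 0.2 11.6
99.64 -3.5 0.2 11.6
gap 0.02545526587514704 ee [0.5656 0.1851 0.0996] t 33.5083
99.49 -3.6 -0.8 12.3
99.24 -4.5 -1.2 13.0
98.85 -4.2 -0.6 14.7
98.39 -4.4 -1.6 14.5
97.96 -3.8 -0.7 14.4
97.47 -4.5 0.2 14.3
97.05 -3.9 0.1 15.1
96.52 -5.2 -1.3 14.6
96.08 -4.5 -0.8 14.8
95.6 -5.4 -0.7 15.1
95.13 -3.7 -1.1 15.4
94.63 -4.7 -1.4 15.1
94.12 -5.0 -1.5 15.5
93.64 -4.4 -0.4 15.0
92.62 -4.3 -0.4 13.4
92.62 -4.3 -0.4 13.4
gap 0.025657081978071674 ee [0.5656 0.1851 0.0926] t 37.2583
```

```bash
python3 - <<'E'
from bench import *
from h import *
q=quat(np.radians(8.9)+np.pi)
down([.5648,.1848,.0895],.088,.0004,16.3,fxy=10)
gripper_open(); print(state()["ft_force"].round(1),state()["ee_pos"].round(4))
x,y=.5654,.1850
move_l([x,y,.16],.12)
move_l([x+.05,y+.008,.16],.2); hold(.15)
d=get_image("wrist"); s=state(); print(s["time"],s["ft_force"].round(1))
a=np.load("w_m3.npz")["frame"]
cv2.imwrite("pics/m4.png",np.hstack([cv2.resize(i[60:290,230:410],None,fx=2.2,fy=2.2,interpolation=2) for i in(a,d["frame"])]))
t=get_image("scene"); cv2.imwrite("pics/s4.png",t["frame"])
E
```

```text
stop
92.6 -5.1 -1.0 14.1
92.58 -5.3 -1.7 17.6
92.58 -5.3 -1.7 17.6
gap 0.025884156422825655 ee [0.5657 0.1851 0.0926] t 37.7583
[-0.  -0.7  0.3] [0.5648 0.1848 0.0887]
40.1583 [ 0.1  0.7 -0.4]
```

View pics/m4.png

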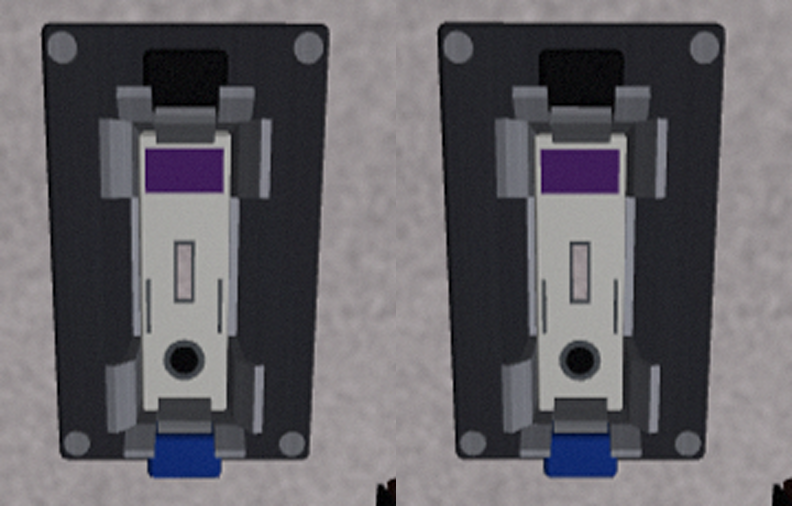

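The right panel shows the fourth cassette at the same level as the third was, with both lips over its ends and the well at (580,360) towards blue. The stack went solid at 17.6 N and the gripper is clear.

```bash
python3 -c "
from bench import *
print(job_done())"
```

```text
the job is handed in; nothing more can be done
None
```

Both cassettes are in the magazine, snapped under both lips and flat with their wells towards the blue end; the highest push I read was 17.6 N, and I handed the job in at about 40 s with the gripper clear.

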